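Kit the lens tubes into the caddy

TASK

Gather the four open black lens tubes into the caddy, each standing upright on the floor of the well made for its size: the smallest tube in the smallest well, and so on up to the largest. The two solid black blanking plugs do not belong to the kit: leave them standing where they are.

Things in the scene. Friction and masses are not known exactly. Their poses are not given: they have to be found in the camera images.
- tube_s: smallest lens tube: plain matt black round tube, open right through (the white bench shows in its bore), 26 mm outside diameter, 18 mm bore, 46 mm tall, under 120 g, standing on the bench (z = 0). Origin: centre of its underside; z up along the tube's axis. At the start its neighbours leave at least 25 mm clear all round it.
- tube_m: second smallest lens tube: plain matt black round tube, open right through (the white bench shows in its bore), 36 mm outside diameter, 28 mm bore, 46 mm tall, under 120 g, standing on the bench (z = 0). Origin: centre of its underside; z up along the tube's axis. At the start its neighbours leave at least 25 mm clear all round it.
- tube_l: second largest lens tube: plain matt black round tube, open right through (the white bench shows in its bore), 46 mm outside diameter, 38 mm bore, 46 mm tall, under 120 g, standing on the bench (z = 0). Origin: centre of its underside; z up along the tube's axis. At the start its neighbours leave at least 25 mm clear all round it.
- tube_xl: largest lens tube: plain matt black round tube, open right through (the white bench shows in its bore), 56 mm outside diameter, 48 mm bore, 46 mm tall, under 120 g, standing on the bench (z = 0). Origin: centre of its underside; z up along the tube's axis. At the start its neighbours leave at least 25 mm clear all round it.
- well_s: smallest well: round hole 42 mm wide, 12 mm deep, centred in a fixed white block 84 x 84 x 16 mm. Four such blocks sit 2 by 2, 86 mm apart, in one low aluminium caddy (rim below the block tops); which is in which quarter varies. Origin: centre of the block's underside, 3 mm above the bench; the well's grey floor is 4 mm above it, its mouth 16 mm; x, y along the block's sides, z up.
- well_m: second smallest well: round hole 52 mm wide, 12 mm deep, centred in a fixed white block 84 x 84 x 16 mm. Four such blocks sit 2 by 2, 86 mm apart, in one low aluminium caddy (rim below the block tops); which is in which quarter varies. Origin: centre of the block's underside, 3 mm above the bench; the well's grey floor is 4 mm above it, its mouth 16 mm; x, y along the block's sides, z up.
- well_l: second largest well: round hole 62 mm wide, 12 mm deep, centred in a fixed white block 84 x 84 x 16 mm. Four such blocks sit 2 by 2, 86 mm apart, in one low aluminium caddy (rim below the block tops); which is in which quarter varies. Origin: centre of the block's underside, 3 mm above the bench; the well's grey floor is 4 mm above it, its mouth 16 mm; x, y along the block's sides, z up.
- well_xl: largest well: round hole 72 mm wide, 12 mm deep, centred in a fixed white block 84 x 84 x 16 mm. Four such blocks sit 2 by 2, 86 mm apart, in one low aluminium caddy (rim below the block tops); which is in which quarter varies. Origin: centre of the block's underside, 3 mm above the bench; the well's grey floor is 4 mm above it, its mouth 16 mm; x, y along the block's sides, z up.
- blank_m: look-alike, a solid blanking plug: matt black cylinder with closed flat top, 36 mm diameter, 46 mm tall, standing on the bench; not part of the kit. Origin: centre of its underside; z up.
- blank_xl: look-alike, a solid blanking plug: matt black cylinder with closed flat top, 56 mm diameter, 46 mm tall, standing on the bench; not part of the kit. Origin: centre of its underside; z up.
Not all that is in view belongs to the job. What is shaped like the tube_m but red or yellow is not meant.

How it is judged:
By the outcome, as a careful person would: the job done as asked, in the order asked, and still so for the second after the job is handed in, with the robot touching nothing.
It also fails if it takes over 102 s, if anything falls off the work surface, if the arm or the gripper's body presses on something with over 40 N, if the wrist force passes 120 N, or if a joint passes its speed limit or range.

ROBOT

A 6-joint arm with a two-finger parallel gripper is mounted at the origin on the work surface. World frame = base frame: x ahead of the robot, y to its left, z up, the work surface at z = 0. Lengths are in m, angles in rad, forces in N, time in s.
With the tool pointing down it reaches from about 0.425 to 0.95 m from the base axis. Payload 3.5 kg.
Tool frame: the origin (TCP) lies midway between the tips of the shut fingers; the grasp point (between the pads) lies 19 mm behind it; z points along the fingers, y is the line along which they close (so a half turn about z gives the same grasp; the last joint's range is limited). The gripper opens to 85 mm and grips with 20 to 120 N. Pads are 22 mm wide; open, the fingers measure 114 mm over their backs; the gripper's body (76 mm by 85 mm) begins 54 mm behind the grasp point. The pads swing forward as they close: fully open they stand 13 mm farther back than shut.
Start: joints at [1.065, 0.286, 1.577, -0, 1.279, -0.15], TCP at [0.235, 0.633, 0.231] pointing down, gripper open.
Joint ranges: [-2.77, 2.77], [-0.9, 2.22], [0.21, 2.48], [-1.53, 4.67], [0.24, 2.81], [-2.84, 2.84]. Speed limits (rad/s): [2.79, 2.79, 3.14, 3.14, 3.14, 3.14].

INTERFACE

Orientations are given as a unit quaternion [x, y, z, w].
In Python, from plant import get_state, read_camera, ctrl gives the robot as it stands.
- The arm moves only by the shell command python3 -m crank 'ROWS' [FORCE]. ROWS is JSON, a list of rows, each a list of 3 entries, a list of its own where there are three numbers: the shift along the tool's x, y, z in mm, then the turn about the tool's z in degrees, then the closure in counts, from 0 (fully open) to 255 (shut). In form: [[[tx, ty, tz], yaw, claw], ...]. A call has 1 to 10 rows; each row is the pose to reach, as a shift and turn from the pose commanded when the call began, along the tool's axes at that moment; what a row does not reach only later rows make up. A row lasts 1/10 s, in which the tool goes at most 50 mm and 8.59 degrees, less where a joint would pass 70% of its speed; a pose out of reach is approached as far as the arm can. A call with a gripper value outside its range is refused whole. The fingers move at their own pace and stop on an object; FORCE is the grip in N (left out, the last holds). Time passes only in rows, so rows that repeat a pose let the fingers close. It gives the time, the measured TCP pose, the force, the opening and the grip force at its end, in the units of the state.
- get_state(): the state, without advancing time (a new reading comes with each control period).
- read_camera(name): name is "side" or "top"; returns a dict with "frame" (480x640x3 uint8, blue, green, red), "range_z" (480x640 float32, m along the optical axis (not along the pixel's ray), 0 where there is no reading), "vfov" (degrees; the focal length in pixels is half the picture's height over the tangent of half this angle, whatever the lens; pixels are square), "cx", "cy" (the principal point, pixels), "origin" and "orientation" of the camera in the world. Camera axes: x right, y down, z forward; pixel columns grow to the right and rows downward; lengths in m; the calibration is good to about 2 mm. A picture is of the moment at which its call begins.
- ctrl.sign_off(): hands the job in; it is judged then, once.
The state is a dict: "time": time; "qpos": joint angles; "dq": joint speeds; "joint_efforts": joint torques, N m; "eef_pos": TCP position; "tcp_rot": TCP orientation; "contact_force": force on the tool from outside, world axes, zero at the start; "wrist_torque": the same for the moment, N m; "opening": opening from 0.0 (shut) to 1.0 (fully open); "finger_force": force on a finger pad.
Only numpy, scipy, OpenCV 4.12 (cv2) and the standard library are available. Lean on these libraries where they do the work, as an engineer would, in place of code of your own. Each camera call takes 0.05 s, during which the arm holds its last target. There are 200 camera calls.

## Working session

There is one attempt and no reset: what is moved stays moved. The work goes in short steps, Python scripts to look and compute and a shell command to move; the robot and the scene stay as the last step left them, time stands still between calls to the robot, and variables do not carry over. Pictures are saved under pics/ and viewed, at most 14 in all, crops included, and the job is handed in when it is done.

```bash
ls; mkdir -p pics; python3 - <<'E'
from plant import get_state, read_camera
import cv2,numpy as np
s=get_state();print(s)
for n in("top","side"):
    c=read_camera(n);cv2.imwrite(f"pics/{n}0.png",c["frame"]);print(n,{k:c[k] for k in c if k not in("frame","range_z")},(c["range_z"]>0).mean())
E
```

```text
pics
{'time': 0.0, 'qpos': array([ 1.06500506e+00,  2.87186956e-01,  1.57820325e+00,  2.36506561e-05,
        1.27857291e+00, -1.50000131e-01]), 'dq': array([ 0.00077235,  0.00072387, -0.00083686, -0.00036269,  0.00073661,
       -0.000367  ]), 'joint_efforts': array([-6.57736236e-04, -4.05970001e+01, -2.92629898e+01, -1.31443780e-04,
        5.70871387e-03, -7.68139046e-06]), 'eef_pos': array([0.23476728, 0.6321531 , 0.22991876]), 'tcp_rot': array([ 1.76961987e-01,  9.84216973e-01, -1.11843774e-03, -3.92421975e-04]), 'contact_force': array([ 0.07156839,  1.07869263, -0.78434643]), 'wrist_torque': array([-0.02152717,  0.00964546,  0.0025278 ]), 'finger_force': 0.0, 'opening': 0.9982169725373421}
top {'vfov': 42.5663348999026, 'cx': 320.39263849806935, 'cy': 238.08614427168118, 'origin': array([ 0.31171744, -0.02625557,  1.25715687]), 'orientation': array([-0.70348801,  0.70361015, -0.07118763,  0.07049608])} 0.996044921875
side {'vfov': 45.38029212212534, 'cx': 324.6678273297978, 'cy': 236.8750136960632, 'origin': array([ 0.00803471, -0.7101178 ,  0.69354518]), 'orientation': array([ 0.84424276, -0.29137409,  0.14364338, -0.42628848])} 0.9961067708333333
```

View pics/top0.png

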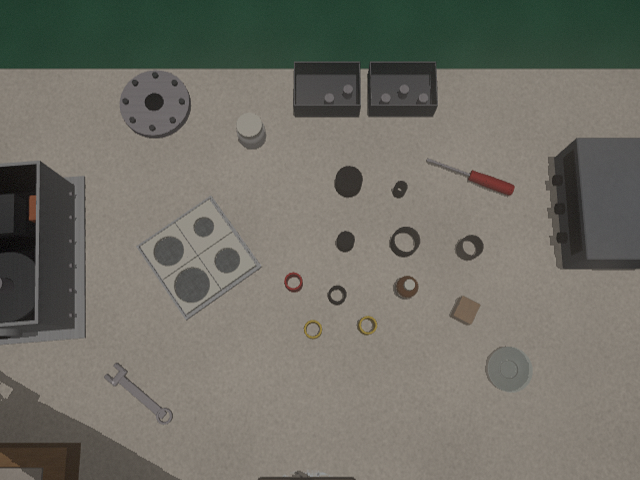

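View pics/side0.png

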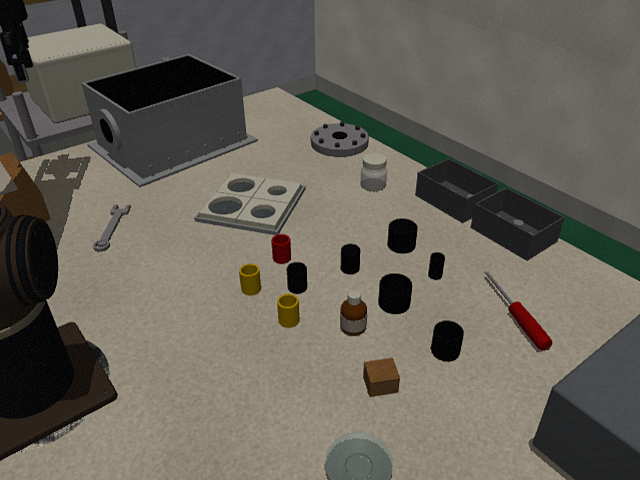

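The top view shows tube_s (400,189), tube_m (337,295), tube_l (469,247) and tube_xl (404,241). The blanks are at (348,181) and (345,241), and the caddy is centred near (199,257). The side view confirms the layout; the bottle at (406,287) stands close to tube_xl.

```bash
cat > h.py <<'E'
from plant import get_state, read_camera
import cv2,numpy as np
from scipy.spatial.transform import Rotation as R
def rays(c,uv):
    f=240/np.tan(np.radians(c["vfov"]/2)); uv=np.atleast_2d(uv).astype(float)
    d=np.c_[(uv[:,0]-c["cx"])/f,(uv[:,1]-c["cy"])/f,np.ones(len(uv))]
    return R.from_quat(c["orientation"]).apply(d)
def onplane(c,uv,z):
    d=rays(c,uv); o=c["origin"]; return o+d*((z-o[2])/d[:,2])[:,None]
def cloud(c):
    v,u=np.mgrid[:480,:640]; d=rays(c,np.c_[u.ravel(),v.ravel()])
    return (c["origin"]+d*c["range_z"].reshape(-1,1)).reshape(480,640,3)
E
python3 - <<'E'
from h import *
c=read_camera("top");P=cloud(c);z=P[...,2]
print("bench z",[round(float(z[v,u]),4) for u,v in((300,200),(250,350),(440,330),(560,420))])
m=((z>.038)&(z<.054)).astype(np.uint8)
n,l,st,ce=cv2.connectedComponentsWithStats(m)
for i in range(1,n):
    if st[i,4]<25 or not(270<ce[i,0]<530 and 130<ce[i,1]<350): continue
    v,u=np.nonzero(l==i); p=onplane(c,np.c_[u,v],.046)
    (x,y),r=cv2.minEnclosingCircle(p[:,:2].astype(np.float32))
    print("obj",ce[i].round(),"xy",round(x,4),round(y,4),"d",round(2000*r),"z",np.median(z[l==i]).round(4), "reach",np.hypot(x,y).round(3),"bgr",c["frame"][l==i].mean(0).round())
roi=(slice(190,325),slice(130,270))
g=cv2.cvtColor(c["frame"],cv2.COLOR_BGR2GRAY)
b=np.zeros_like(g);b[roi]=(g[roi]<140)
n,l,st,ce=cv2.connectedComponentsWithStats(b)
for i in range(1,n):
    if 250<st[i,4]<2500 and .8<st[i,2]/st[i,3]<1.25:
        v,u=np.nonzero(l==i);p=onplane(c,np.c_[u,v],.019)
        (x,y),r=cv2.minEnclosingCircle(p[:,:2].astype(np.float32))
        print("well",ce[i].round(),round(x,4),round(y,4),p[:,:2].mean(0).round(4),"d",round(2000*r),"z",np.median(z[l==i]).round(4),"reach",np.hypot(x,y).round(3))
E
```

```text
bench z [-0.0035, -0.0014, 0.002, -0.0023]
obj [349. 179.] xy 0.6805 -0.0853 d 58 z 0.0464 reach 0.686 bgr [47. 51. 54.]
obj [401. 187.] xy 0.6645 -0.192 d 27 z 0.0454 reach 0.692 bgr [51. 56. 60.]
obj [406. 240.] xy 0.5538 -0.1979 d 58 z 0.0455 reach 0.588 bgr [53. 58. 61.]
obj [346. 240.] xy 0.5542 -0.0774 d 37 z 0.046 reach 0.56 bgr [49. 53. 57.]
obj [472. 246.] xy 0.5414 -0.3292 d 48 z 0.0452 reach 0.634 bgr [58. 63. 68.]
obj [293. 281.] xy 0.4712 0.0266 d 36 z 0.0449 reach 0.472 bgr [ 51.  56. 109.]
obj [406. 287.] xy 0.4599 -0.1976 d 45 z 0.0492 reach 0.501 bgr [55. 68. 84.]
obj [337. 294.] xy 0.4449 -0.0603 d 36 z 0.0456 reach 0.449 bgr [51. 55. 59.]
obj [368. 325.] xy 0.3849 -0.1197 d 36 z 0.0452 reach 0.403 bgr [ 62. 113. 129.]
obj [312. 329.] xy 0.3773 -0.0121 d 36 z 0.0454 reach 0.377 bgr [ 61. 114. 131.]
well [203. 226.] 0.5882 0.2134 [0.5883 0.2137] d 45 z 0.0082 reach 0.626
well [168. 251.] 0.5379 0.2833 [0.5378 0.2835] d 65 z 0.0081 reach 0.608
well [227. 260.] 0.5189 0.1641 [0.5184 0.1634] d 57 z 0.008 reach 0.544
well [191. 284.] 0.4682 0.2328 [0.4681 0.233 ] d 75 z 0.0076 reach 0.523
```

Sizes, heights (46 mm) and well pitch (about 86 mm) all check out. At the current yaw, the closing line is near the caddy diagonal and clear of every neighbour, so I'll keep it. Starting with tube_xl.

```bash
cat >> h.py <<'E'
def to(*t):
    s=get_state(); d=R.from_quat(s["tcp_rot"]).inv().apply(np.array(t)-s["eef_pos"])*1000
    print("shift mm",d.round(1),"t",round(s["time"],2),"open",round(s["opening"],3),"F",s["contact_force"].round(1))
E
python3 - <<'E'
from h import *
to(.554,-.198,.15)
c=read_camera("top");P=cloud(c)[...,2];print("bottle top",P[270:300,390:420].max())
E
```

```text
shift mm [-588.4 -667.    81.3] t 0.15 open 1.002 F [-0.7  0.9 -0.8]
bottle top 1.2571568686915455
```

```bash
python3 -m crank '[[[-294,-333,0],0,0],[[-294,-333,0],0,0],[[-294,-333,0],0,0],[[-294,-333,0],0,0],[[-294,-333,0],0,0],[[-294,-333,0],0,0],[[-294,-333,0],0,0],[[-294,-333,0],0,0],[[-294,-333,0],0,0],[[-294,-333,0],0,0]]'
python3 -m crank '[[[-294,-334,80],0,0],[[-294,-334,80],0,0],[[-294,-334,80],0,0],[[-294,-334,80],0,0],[[-294,-334,80],0,0],[[-294,-334,80],0,0],[[-294,-334,80],0,0],[[-294,-334,80],0,0],[[-294,-334,80],0,0],[[-294,-334,80],0,0]]'
python3 - <<'E'
from h import *
to(.554,-.198,.012)
c=read_camera("side");cv2.imwrite("pics/s1.png",c["frame"][200:400,220:520])
c=read_camera("top");print(get_state()["eef_pos"],get_state()["tcp_rot"])
cv2.imwrite("pics/t1.png",cv2.resize(c["frame"][140:340,280:520],None,fx=2.5,fy=2.5))
E
```

```text
time: 1.2
eef_pos: [0.3962, 0.2142, 0.2314]
tcp_rot: [0.18, 0.984, -0.001, 0.001]
contact_force: [0.2, -0.2, -1.3]
opening: 1.0
finger_force: 0.0
time: 2.2
eef_pos: [0.5549, -0.2013, 0.1495]
tcp_rot: [0.179, 0.984, -0.0, -0.001]
contact_force: [0.2, 0.2, -0.5]
opening: 1.002
finger_force: 0.0
shift mm [  1.8   2.9 137.5] t 2.2 open 1.002 F [ 0.2  0.2 -0.5]
[ 0.5539475  -0.19756083  0.15028473] [ 1.77672686e-01  9.84089048e-01  5.77623036e-04 -9.10278128e-04]
```

View pics/s1.png

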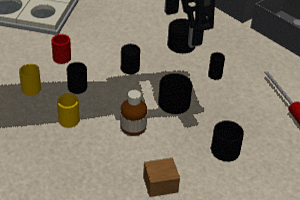

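The crop shows the gripper (around 200,20) above tube_xl at (175,93), with the bottle low and clear. After settling, the TCP is exactly over the target, so I'll descend and grip.

```bash
python3 -m crank '[[[0,0,40],0,0],[[0,0,80],0,0],[[0,0,110],0,0],[[0,0,125],0,0],[[0,0,138],0,0],[[0,0,138],0,0],[[0,0,138],0,0]]' 35
python3 -m crank '[[[0,0,0],0,255],[[0,0,0],0,255],[[0,0,0],0,255],[[0,0,0],0,255],[[0,0,0],0,255],[[0,0,0],0,255],[[0,0,0],0,255],[[0,0,0],0,255],[[0,0,0],0,255],[[0,0,0],0,255]]'
python3 -m crank '[[[0,0,-15],0,255],[[0,0,-40],0,255],[[0,0,-80],0,255],[[0,0,-120],0,255],[[0,0,-138],0,255],[[0,0,-138],0,255],[[0,0,-138],0,255]]'
python3 -c "
from h import *
c=read_camera('side');cv2.imwrite('pics/s2.png',c['frame'][150:350,220:520]);to(.468,.233,.150)"
```

```text
time: 3.0
eef_pos: [0.5549, -0.1974, 0.0147]
tcp_rot: [0.177, 0.984, -0.0, 0.001]
contact_force: [0.3, -0.2, 0.2]
opening: 1.002
finger_force: 0.0
time: 4.0
eef_pos: [0.5551, -0.198, 0.0152]
tcp_rot: [0.177, 0.984, -0.0, 0.001]
contact_force: [-2.3, 1.0, 5.4]
opening: 0.653
finger_force: 37.3
time: 4.7
eef_pos: [0.5535, -0.1971, 0.1511]
tcp_rot: [0.177, 0.984, 0.0, -0.0]
contact_force: [0.7, 0.6, -0.9]
opening: 0.653
finger_force: 37.5
shift mm [229.2 373.3   0.6] t 4.75 open 0.65 F [ 0.3  0.7 -1.6]
```

View pics/s2.png

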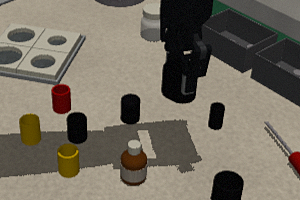

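The crop shows tube_xl lifted upright in the fingers (180,85). Moving on to its well.

```bash
python3 -m crank '[[[24,38,0],0,255],[[70,113,0],0,255],[[96,155,0],0,255],[[122,197,0],0,255],[[148,240,0],0,255],[[174,282,0],0,255],[[200,325,0],0,255],[[218,355,0],0,255],[[229,373,0],0,255],[[229,373,0],0,255]]'
python3 -m crank '[[[0,0,0],0,255],[[0,0,0],0,255],[[0,0,0],0,255]]'
python3 -c "
from h import *
c=read_camera('top');cv2.imwrite('pics/t3.png',cv2.resize(c['frame'][180:340,110:290],None,fx=3,fy=3));to(.468,.233,.024);print(get_state()['eef_pos'])"
```

```text
time: 5.75
eef_pos: [0.4662, 0.2358, 0.1489]
tcp_rot: [0.174, 0.985, -0.0, -0.002]
contact_force: [-0.8, -0.0, -0.7]
opening: 0.655
finger_force: 37.6
time: 6.05
eef_pos: [0.4692, 0.2307, 0.1506]
tcp_rot: [0.178, 0.984, -0.0, -0.001]
contact_force: [0.5, 1.1, -1.1]
opening: 0.653
finger_force: 37.7
shift mm [  2.    1.7 126.8] t 6.1 open 0.655 F [ 0.9  0.5 -0.4]
[0.46939865 0.23075839 0.15081106]
```

View pics/t3.png

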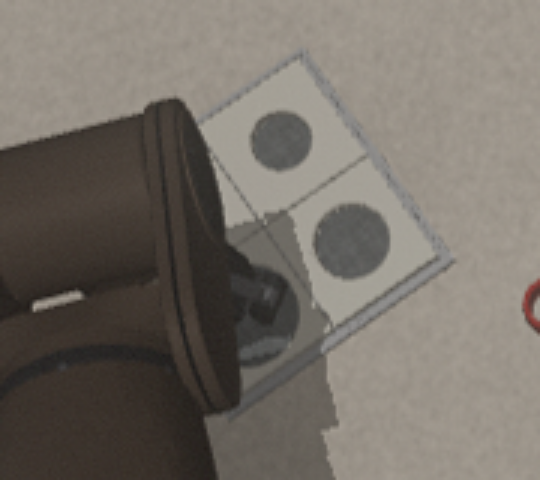

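The arm hides much of the caddy, but the gripper is over the xl well at (265,310). Lowering with a 2 mm correction.

```bash
python3 -m crank '[[[2,2,40],0,255],[[2,2,80],0,255],[[2,2,105],0,255],[[2,2,115],0,255],[[2,2,120],0,255],[[2,2,124],0,255],[[2,2,127],0,255],[[2,2,127],0,255],[[2,2,127],0,255]]'
python3 -m crank '[[[0,0,0],0,0],[[0,0,0],0,0],[[0,0,0],0,0],[[0,0,0],0,0],[[0,0,0],0,0],[[0,0,0],0,0],[[0,0,0],0,0]]'
python3 -m crank '[[[0,0,-20],0,0],[[0,0,-60],0,0],[[0,0,-110],0,0],[[0,0,-127],0,0],[[0,0,-127],0,0],[[0,0,-127],0,0]]'
python3 -c "
from h import *
c=read_camera('side');cv2.imwrite('pics/s4.png',cv2.resize(c['frame'][140:250,170:330],None,fx=3,fy=3));to(.5414,-.3292,.150)"
```

```text
time: 7.0
eef_pos: [0.4687, 0.2349, 0.0252]
tcp_rot: [0.177, 0.984, 0.0, 0.001]
contact_force: [1.1, -0.0, -0.0]
opening: 0.654
finger_force: 37.7
time: 7.7
eef_pos: [0.468, 0.2347, 0.0243]
tcp_rot: [0.177, 0.984, -0.0, -0.0]
contact_force: [-0.3, 0.5, -0.4]
opening: 1.001
finger_force: 0.0
time: 8.3
eef_pos: [0.4676, 0.2345, 0.1508]
tcp_rot: [0.177, 0.984, -0.0, -0.0]
contact_force: [-0.0, 0.8, -0.7]
opening: 0.998
finger_force: 0.0
shift mm [-2.662e+02 -5.023e+02 -1.000e-01] t 8.35 open 0.999 F [-0.4  0.6 -0.1]
```

View pics/s4.png

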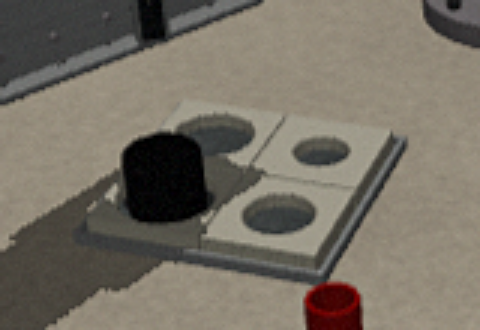

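tube_xl stands upright inside its well at (165,175). Next is tube_l.

```bash
python3 -m crank '[[[-22,-42,0],0,0],[[-44,-84,0],0,0],[[-67,-126,0],0,0],[[-89,-168,0],0,0],[[-111,-210,0],0,0],[[-133,-251,0],0,0],[[-155,-293,0],0,0],[[-178,-335,0],0,0],[[-200,-377,0],0,0],[[-222,-419,0],0,0]]'
python3 -m crank '[[[-22,-42,0],0,0],[[-44,-83,0],0,0],[[-44,-83,0],0,0],[[-44,-83,0],0,0],[[-44,-83,0],0,0],[[-44,-83,0],0,0]]'
python3 -c "
from h import *
to(.5414,-.3292,.012)"
```

```text
time: 9.35
eef_pos: [0.5288, -0.2366, 0.1483]
tcp_rot: [0.177, 0.984, 0.001, -0.002]
contact_force: [0.9, -0.8, 0.1]
opening: 1.002
finger_force: 0.0
time: 9.95
eef_pos: [0.5421, -0.3267, 0.1503]
tcp_rot: [0.176, 0.984, 0.001, -0.001]
contact_force: [0.3, -0.0, -0.6]
opening: 0.999
finger_force: 0.0
shift mm [ -0.4  -2.7 138.3] t 9.95 open 0.999 F [ 0.3 -0.  -0.6]
```

```bash
python3 -m crank '[[[0,-2,40],0,0],[[0,-2,80],0,0],[[0,-2,110],0,0],[[0,-2,125],0,0],[[0,-2,137],0,0],[[0,-2,137],0,0],[[0,-2,137],0,0]]' 35
python3 -m crank '[[[0,0,0],0,255],[[0,0,0],0,255],[[0,0,0],0,255],[[0,0,0],0,255],[[0,0,0],0,255],[[0,0,0],0,255],[[0,0,0],0,255],[[0,0,0],0,255],[[0,0,0],0,255],[[0,0,0],0,255]]'
python3 -m crank '[[[0,0,-15],0,255],[[0,0,-40],0,255],[[0,0,-80],0,255],[[0,0,-120],0,255],[[0,0,-137],0,255],[[0,0,-137],0,255],[[0,0,-137],0,255]]'
python3 -c "
from h import *
to(.538,.2834,.150)"
```

```text
time: 10.65
eef_pos: [0.5428, -0.3309, 0.0158]
tcp_rot: [0.177, 0.984, -0.001, 0.001]
contact_force: [0.1, 0.1, 0.1]
opening: 1.0
finger_force: 0.0
time: 11.65
eef_pos: [0.5426, -0.3312, 0.0158]
tcp_rot: [0.177, 0.984, -0.001, 0.001]
contact_force: [-0.5, -0.0, 5.4]
opening: 0.537
finger_force: 36.2
time: 12.35
eef_pos: [0.541, -0.3298, 0.1498]
tcp_rot: [0.177, 0.984, 0.001, -0.001]
contact_force: [0.3, 0.4, -1.2]
opening: 0.536
finger_force: 35.9
shift mm [216.5 573.8   0.7] t 12.35 open 0.536 F [ 0.3  0.4 -1.2]
```

Gripped at 45.6 mm, as expected for tube_l. Carrying it to the l well.

```bash
python3 -m crank '[[[8,22,0],0,255],[[25,65,0],0,255],[[42,110,0],0,255],[[58,155,0],0,255],[[75,200,0],0,255],[[92,245,0],0,255],[[109,290,0],0,255],[[126,335,0],0,255],[[143,380,0],0,255],[[160,425,0],0,255]]'
python3 -m crank '[[[16,42,0],0,255],[[30,80,0],0,255],[[44,115,0],0,255],[[52,136,0],0,255],[[56,149,0],0,255],[[56,149,0],0,255],[[56,149,0],0,255],[[56,149,0],0,255]]'
python3 -c "
from h import *
to(.538,.2834,.025)"
```

```text
time: 13.35
eef_pos: [0.5371, 0.1264, 0.1485]
tcp_rot: [0.177, 0.984, -0.0, -0.003]
contact_force: [0.5, -0.4, 0.3]
opening: 0.53
finger_force: 36.0
time: 14.15
eef_pos: [0.5391, 0.2817, 0.1507]
tcp_rot: [0.178, 0.984, -0.0, -0.0]
contact_force: [-0.2, -0.2, 0.2]
opening: 0.533
finger_force: 36.0
shift mm [  1.5   1.4 125.7] t 14.15 open 0.533 F [-0.2 -0.2  0.2]
```

```bash
python3 -m crank '[[[1,1,40],0,255],[[1,1,80],0,255],[[1,1,105],0,255],[[1,1,115],0,255],[[1,1,120],0,255],[[1,1,123],0,255],[[1,1,126],0,255],[[1,1,126],0,255],[[1,1,126],0,255]]'
python3 -m crank '[[[0,0,0],0,0],[[0,0,0],0,0],[[0,0,0],0,0],[[0,0,0],0,0],[[0,0,0],0,0],[[0,0,0],0,0],[[0,0,0],0,0]]'
python3 -m crank '[[[0,0,-20],0,0],[[0,0,-60],0,0],[[0,0,-110],0,0],[[0,0,-126],0,0],[[0,0,-126],0,0],[[0,0,-126],0,0]]'
python3 -c "
from h import *
to(.6645,-.192,.150)"
```

```text
time: 15.05
eef_pos: [0.5393, 0.2844, 0.0264]
tcp_rot: [0.177, 0.984, 0.0, 0.001]
contact_force: [0.2, -0.3, -0.4]
opening: 0.534
finger_force: 36.0
time: 15.75
eef_pos: [0.5387, 0.2841, 0.0253]
tcp_rot: [0.177, 0.984, -0.0, -0.0]
contact_force: [-0.4, -0.3, -0.5]
opening: 1.003
finger_force: 0.0
time: 16.35
eef_pos: [0.538, 0.2839, 0.1502]
tcp_rot: [0.177, 0.984, -0.0, -0.001]
contact_force: [-0.2, 0.3, -0.5]
opening: 1.002
finger_force: 0.0
shift mm [-2.844e+02 -4.020e+02  2.000e-01] t 16.35 open 1.002 F [-0.2  0.3 -0.5]
```

```bash
python3 -m crank '[[[-28,-40,0],0,0],[[-56,-80,0],0,0],[[-85,-120,0],0,0],[[-113,-160,0],0,0],[[-142,-200,0],0,0],[[-170,-240,0],0,0],[[-199,-281,0],0,0],[[-227,-321,0],0,0],[[-256,-361,0],0,0],[[-276,-390,0],0,0]]'
python3 -m crank '[[[-8,-12,0],0,0],[[-8,-12,0],0,0],[[-8,-12,0],0,0],[[-8,-12,0],0,0],[[-8,-12,0],0,0]]'
python3 -c "
from h import *
to(.6645,-.192,.012)
c=read_camera('side');cv2.imwrite('pics/s5.png',cv2.resize(c['frame'][140:320,170:470],None,fx=2,fy=2))"
```

```text
time: 17.35
eef_pos: [0.6601, -0.1802, 0.1472]
tcp_rot: [0.178, 0.984, 0.0, -0.003]
contact_force: [-0.0, 0.4, -0.7]
opening: 0.998
finger_force: 0.0
time: 17.85
eef_pos: [0.6647, -0.1896, 0.1512]
tcp_rot: [0.176, 0.984, 0.0, -0.0]
contact_force: [0.6, -0.5, -0.3]
opening: 0.999
finger_force: 0.0
shift mm [ -0.7  -2.3 139.2] t 17.85 open 0.999 F [ 0.6 -0.5 -0.3]
```

View pics/s5.png

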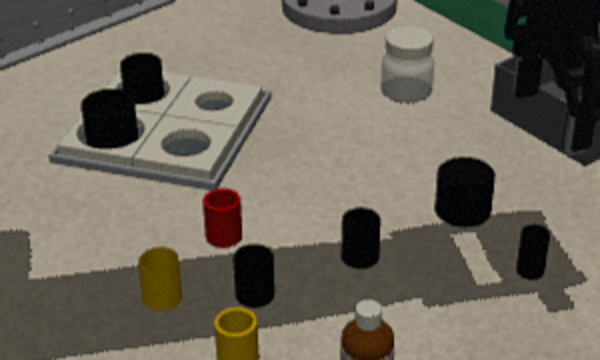

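Both tubes stand in their wells at (108,118) and (142,78). The gripper is above tube_s at (533,250), so descend with the TCP at 17 mm, since the tips swing lower at this width.

```bash
python3 -m crank '[[[0,-2,40],0,0],[[0,-2,80],0,0],[[0,-2,110],0,0],[[0,-2,125],0,0],[[0,-2,134],0,0],[[0,-2,134],0,0],[[0,-2,134],0,0]]' 30
python3 -m crank '[[[0,0,0],0,255],[[0,0,0],0,255],[[0,0,0],0,255],[[0,0,0],0,255],[[0,0,0],0,255],[[0,0,0],0,255],[[0,0,0],0,255],[[0,0,0],0,255],[[0,0,0],0,255],[[0,0,0],0,255]]'
python3 -m crank '[[[0,0,0],0,255],[[0,0,0],0,255],[[0,0,-15],0,255],[[0,0,-40],0,255],[[0,0,-80],0,255],[[0,0,-120],0,255],[[0,0,-134],0,255],[[0,0,-134],0,255],[[0,0,-134],0,255]]'
python3 -c "
from h import *
to(.588,.2135,.150)"
```

```text
time: 18.6
eef_pos: [0.6655, -0.1939, 0.0193]
tcp_rot: [0.177, 0.984, -0.0, 0.002]
contact_force: [0.9, -0.7, 0.0]
opening: 1.001
finger_force: 0.0
time: 19.6
eef_pos: [0.6645, -0.1937, 0.018]
tcp_rot: [0.177, 0.984, -0.0, 0.0]
contact_force: [0.0, 0.0, 4.5]
opening: 0.3
finger_force: 29.8
time: 20.5
eef_pos: [0.6632, -0.1931, 0.1495]
tcp_rot: [0.177, 0.984, 0.0, -0.001]
contact_force: [-0.4, -0.4, -0.8]
opening: 0.303
finger_force: 29.5
shift mm [2.121e+02 3.549e+02 2.000e-01] t 20.5 open 0.303 F [-0.4 -0.4 -0.8]
```

```bash
python3 -m crank '[[[11,19,0],0,255],[[33,56,0],0,255],[[58,98,0],0,255],[[83,140,0],0,255],[[108,182,0],0,255],[[133,224,0],0,255],[[158,266,0],0,255],[[183,308,0],0,255],[[202,338,0],0,255],[[212,355,0],0,255]]'
python3 -m crank '[[[0,0,0],0,255],[[0,0,0],0,255],[[0,0,0],0,255],[[0,0,0],0,255]]'
python3 -c "
from h import *
to(.588,.2135,.0275)"
```

```text
time: 21.5
eef_pos: [0.5855, 0.2167, 0.1482]
tcp_rot: [0.175, 0.985, -0.001, -0.003]
contact_force: [0.2, -0.5, -0.5]
opening: 0.302
finger_force: 29.6
time: 21.9
eef_pos: [0.5891, 0.212, 0.1507]
tcp_rot: [0.178, 0.984, -0.0, -0.0]
contact_force: [0.0, -0.2, -1.2]
opening: 0.301
finger_force: 29.6
shift mm [  1.4   1.1 123.2] t 21.9 open 0.301 F [ 0.  -0.2 -1.2]
```

```bash
python3 -m crank '[[[1,1,40],0,255],[[1,1,80],0,255],[[1,1,102],0,255],[[1,1,112],0,255],[[1,1,117],0,255],[[1,1,120],0,255],[[1,1,123],0,255],[[1,1,123],0,255],[[1,1,123],0,255]]'
python3 -m crank '[[[0,0,0],0,0],[[0,0,0],0,0],[[0,0,0],0,0],[[0,0,0],0,0],[[0,0,0],0,0],[[0,0,0],0,0],[[0,0,0],0,0],[[0,0,0],0,0],[[0,0,0],0,0]]'
python3 -m crank '[[[0,0,-20],0,0],[[0,0,-60],0,0],[[0,0,-110],0,0],[[0,0,-123],0,0],[[0,0,-123],0,0],[[0,0,-123],0,0]]'
python3 -c "
from h import *
to(.4449,-.0603,.150)"
```

```text
time: 22.8
eef_pos: [0.5892, 0.2146, 0.0293]
tcp_rot: [0.177, 0.984, 0.0, 0.001]
contact_force: [0.2, -1.0, -0.2]
opening: 0.301
finger_force: 29.6
time: 23.7
eef_pos: [0.5885, 0.2144, 0.0283]
tcp_rot: [0.177, 0.984, -0.0, -0.0]
contact_force: [-0.1, 0.5, 0.8]
opening: 1.0
finger_force: 0.0
time: 24.3
eef_pos: [0.5877, 0.2142, 0.15]
tcp_rot: [0.177, 0.984, -0.0, -0.001]
contact_force: [0.6, 0.1, -1.0]
opening: 1.001
finger_force: 0.0
shift mm [  38.2 -307.1    0.4] t 24.3 open 1.001 F [ 0.6  0.1 -1. ]
```

```bash
python3 -m crank '[[[6,-48,0],0,0],[[12,-96,0],0,0],[[18,-145,0],0,0],[[24,-193,0],0,0],[[30,-242,0],0,0],[[36,-285,0],0,0],[[38,-307,0],0,0],[[38,-307,0],0,0],[[38,-307,0],0,0],[[38,-307,0],0,0]]'
python3 -c "
from h import *
to(.4449,-.0603,.0145)
c=read_camera('side');cv2.imwrite('pics/s6.png',cv2.resize(c['frame'][140:340,170:470],None,fx=2,fy=2))"
```

```text
time: 25.3
eef_pos: [0.4457, -0.0592, 0.1502]
tcp_rot: [0.177, 0.984, 0.0, -0.001]
contact_force: [-0.0, -0.1, 0.1]
opening: 1.001
finger_force: 0.0
shift mm [  0.   -1.4 135.7] t 25.3 open 1.001 F [-0.  -0.1  0.1]
```

View pics/s6.png

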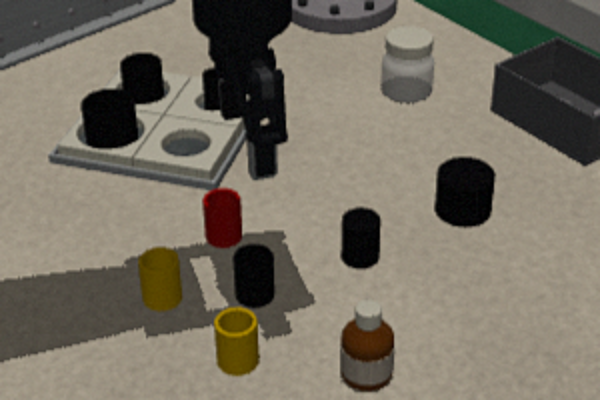

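tube_s is in its well, partly hidden at (212,90). The gripper is over tube_m at (254,275), and its fingers clear the red and yellow tubes by more than 12 mm.

```bash
python3 -m crank '[[[0,-1,40],0,0],[[0,-1,80],0,0],[[0,-1,110],0,0],[[0,-1,125],0,0],[[0,-1,135],0,0],[[0,-1,135],0,0],[[0,-1,135],0,0]]' 30
python3 -m crank '[[[0,0,0],0,255],[[0,0,0],0,255],[[0,0,0],0,255],[[0,0,0],0,255],[[0,0,0],0,255],[[0,0,0],0,255],[[0,0,0],0,255],[[0,0,0],0,255],[[0,0,0],0,255],[[0,0,0],0,255]]'
python3 -m crank '[[[0,0,0],0,255],[[0,0,-15],0,255],[[0,0,-40],0,255],[[0,0,-80],0,255],[[0,0,-120],0,255],[[0,0,-135],0,255],[[0,0,-135],0,255],[[0,0,-135],0,255]]'
python3 -c "
from h import *
to(.5187,.1638,.150)"
```

```text
time: 26.05
eef_pos: [0.4464, -0.0609, 0.0169]
tcp_rot: [0.177, 0.984, -0.0, 0.001]
contact_force: [-0.0, -0.6, 0.3]
opening: 0.998
finger_force: 0.0
time: 27.05
eef_pos: [0.4462, -0.0613, 0.0172]
tcp_rot: [0.177, 0.984, -0.0, 0.0]
contact_force: [-0.5, 0.1, 6.5]
opening: 0.417
finger_force: 30.0
time: 27.85
eef_pos: [0.445, -0.0609, 0.1504]
tcp_rot: [0.177, 0.984, 0.0, -0.0]
contact_force: [-0.2, 0.1, 0.1]
opening: 0.423
finger_force: 30.2
shift mm [  9.2 236.3   0.5] t 27.85 open 0.423 F [-0.2  0.1  0.1]
```

```bash
python3 -m crank '[[[1,25,0],0,255],[[3,65,0],0,255],[[5,110,0],0,255],[[7,155,0],0,255],[[9,195,0],0,255],[[10,220,0],0,255],[[10,235,0],0,255],[[10,235,0],0,255],[[10,235,0],0,255],[[10,235,0],0,255]]'
python3 -c "
from h import *
to(.518,.163,.0265)"
```

```text
time: 28.85
eef_pos: [0.5176, 0.1615, 0.1507]
tcp_rot: [0.178, 0.984, -0.0, -0.001]
contact_force: [0.5, 0.2, 0.8]
opening: 0.419
finger_force: 30.2
shift mm [  0.    1.7 124.2] t 28.85 open 0.419 F [0.5 0.2 0.8]
```

```bash
python3 -m crank '[[[0,1,40],0,255],[[0,1,80],0,255],[[0,1,102],0,255],[[0,1,112],0,255],[[0,1,117],0,255],[[0,1,121],0,255],[[0,1,124],0,255],[[0,1,124],0,255],[[0,1,124],0,255]]'
python3 -m crank '[[[0,0,0],0,0],[[0,0,0],0,0],[[0,0,0],0,0],[[0,0,0],0,0],[[0,0,0],0,0],[[0,0,0],0,0],[[0,0,0],0,0],[[0,0,0],0,0],[[0,0,0],0,0]]'
python3 -m crank '[[[0,0,-20],0,0],[[0,0,-60],0,0],[[0,0,-110],0,0],[[0,0,-124],0,0],[[40,-30,-124],0,0],[[80,-60,-124],0,0],[[80,-100,-124],0,0],[[80,-150,-124],0,0],[[80,-200,-124],0,0],[[80,-200,-124],0,0]]'
python3 - <<'E'
from h import *
c=read_camera('side');a=c['frame'][140:340,170:470]
c=read_camera('top');b=c['frame'][150:350,120:420]
cv2.imwrite('pics/f.png',cv2.resize(np.vstack([a,b]),None,fx=1.5,fy=1.5));P=cloud(c);z=P[...,2]
m=((z>.038)&(z<.06)).astype(np.uint8);n,l,st,ce=cv2.connectedComponentsWithStats(m)
for i in range(1,n):
    if st[i,4]>25 and ce[i,0]>130 and ce[i,0]<420 and 130<ce[i,1]<300:
        v,u=np.nonzero(l==i);h=np.median(z[l==i]);p=onplane(c,np.c_[u,v],h);(x,y),r=cv2.minEnclosingCircle(p[:,:2].astype(np.float32))
        print(ce[i].round(),round(x,4),round(y,4),"d",round(2000*r),"z",h.round(4),z[l==i].std().round(4))
E
```

```text
time: 29.75
eef_pos: [0.5191, 0.1638, 0.0282]
tcp_rot: [0.177, 0.984, 0.0, 0.001]
contact_force: [0.7, 0.6, -0.4]
opening: 0.418
finger_force: 30.2
time: 30.65
eef_pos: [0.5184, 0.1636, 0.0273]
tcp_rot: [0.177, 0.984, -0.0, -0.0]
contact_force: [-0.0, -0.2, 0.0]
opening: 0.998
finger_force: 0.0
time: 31.65
eef_pos: [0.3723, -0.0002, 0.1509]
tcp_rot: [0.181, 0.983, -0.001, 0.0]
contact_force: [-0.2, 0.4, 0.1]
opening: 0.999
finger_force: 0.0
[253. 137.] 0.7851 0.1171 d 59 z 0.0443 0.0055
[349. 179.] 0.6805 -0.085 d 58 z 0.0464 0.0026
[201. 223.] 0.5886 0.2125 d 29 z 0.0514 0.0045
[345. 240.] 0.5542 -0.0774 d 37 z 0.0461 0.0023
[164. 248.] 0.5376 0.2825 d 50 z 0.0512 0.0051
[224. 258.] 0.5175 0.1623 d 38 z 0.0516 0.0044
[188. 282.] 0.4683 0.2324 d 59 z 0.0514 0.0045
[293. 280.] 0.4705 0.027 d 36 z 0.046 0.0028
[406. 287.] 0.4592 -0.1978 d 45 z 0.0502 0.0045
```

View pics/f.png

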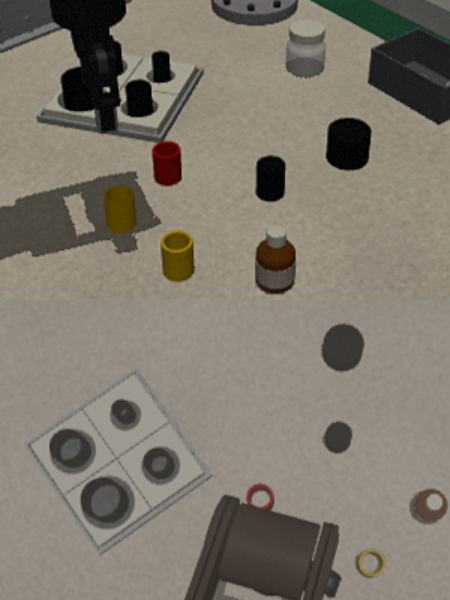

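The top view shows all four tubes upright and centred in their own wells: caddy (108,500) xl, (72,450) l, (158,463) m, (125,413) s. Tops are at about 52 mm, and both blanks are unmoved. Handing in.

```bash
python3 -c "
from plant import ctrl
print(ctrl.sign_off())"
```

```text
the job is handed in; nothing more can be done
None
```

All four lens tubes stand upright in their matching wells, both blanking plugs are where they started, and the job was handed in at about 32 s of the 102 s allowed.

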